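# Find a baluster's balance point and hang the saddle on it

## Robot

A 6-joint arm with a two-finger parallel gripper is mounted at the origin on the work surface. World frame = base frame: x ahead of the robot, y to its left, z up, the work surface at z = 0. Lengths are in m, angles in degrees, forces in N, time in s.
With the tool pointing down it reaches from about 0.4 to 0.825 m from the base axis. Payload 7 kg.
Tool frame: the origin (TCP) lies at the very end of the fingers, on their centre line; the grasp point (between the pads) lies 19 mm behind it (r.hold_point_z is the distance from the TCP to the grasp point, in m); x points along the fingers, y is the direction in which the jaws open and shut, and the axes are right-handed (so a half turn about x gives the same grasp; the last joint's range is limited). The gripper opens to 88 mm and grips with 3 to 60 N. Pads are 19 mm wide; open, the fingers measure 130 mm over their backs; the gripper's body (78 mm by 193 mm) begins 47 mm behind the grasp point.
Start: joints at [-54.425, 20.546, 0.682, 0, -70.136, -16.507], TCP at [0.22, -0.638, 0.192] pointing down, gripper open.
Joint ranges: [-176.03, 176.03], [-82.01, 121.73], [-58.28, 71.71], [-173.87, 95.51], [-174.79, -0.11], [-173.66, 173.66]. Speed limits (degrees/s): [136.94, 136.94, 172.46, 180, 180, 180].

## Interface

Orientations are given as [roll, pitch, yaw] about the fixed x, y, z axes, in that order (R = Rz(yaw) Ry(pitch) Rx(roll)).
In Python, from plant import r gives the robot as it stands. The module is installed in compiled form; this text tells all that it offers.
- The arm moves only by the shell command python3 -m creep 'ROWS' [FORCE]. ROWS is JSON, a list of rows, each a list of 7 numbers: the turn, a rotation vector about the tool's x, y, z in rad, then the shift along the tool's x, y, z in cm, then the opening in per cent of the stroke, from 0 (shut) to 100 (fully open). In form: [[rx, ry, rz, x, y, z, fingers], ...]. A call has 1 to 8 rows; each row shifts and turns the commanded pose from where the row before left it, along the tool's axes as they then stand; what a row does not reach is not made up. A row lasts 1/10 s, in which the tool goes at most 50 mm and 8.59 degrees, less where a joint would pass 70% of its speed; a pose out of reach is approached as far as the arm can. A call is refused whole if a number of a shift passes 5 or a number of a turn 0.15, either way. A call with a gripper value outside its range is refused whole. The fingers move at their own pace and stop on an object; FORCE is the grip in N (left out, the last holds). Time passes only in rows, so rows that do not move let the fingers close. It gives the time, the measured TCP pose, the force and the opening at its end, in the units of the state.
- r.get_state(): the state, without advancing time (a new reading comes with each control period).
- r.capture(name): name is "scene" or "top" or "wrist"; returns (picture, depth): 480x640x3 uint8, blue, green, red; 480x640 float32, m along the optical axis (not along the pixel's ray), 0 where there is no reading.
- r.camera_info(name): a dict with "fovy" (degrees; the focal length in pixels is half the picture's height over the tangent of half this angle, whatever the lens; pixels are square), "cx", "cy" (the principal point, pixels), "camera_from_world" (4x4, takes a point from world to camera coordinates). Camera axes: x right, y down, z forward; pixel columns grow to the right and rows downward; lengths in m; the calibration is good to about 2 mm. The wrist camera is an equidistant fisheye: a pixel r from the principal point sees the ray r / f radians off the axis. A picture is of the moment at which its call begins: read the wrist's pose just before it. camera_info takes no time and is no camera call; for the wrist camera it gives the pose at the moment of the call.
- r.close_job(): hands the job in, once; it reports no verdict.
Trained networks look in the newest picture that a camera, given by its name, has taken for a name from the list of things; names that differ only in an ending like _2 or _b are one class to them, and where a whole thing is asked for, a point or a joint stands for the part that bears it (a point fixed in the world has none). Each returns a list of dicts, best first, with "score" (0 to 1); they miss things now and then, are a little off and sometimes report something else, mostly with a low value. They report only what shows in the picture. A call takes as long as a camera call. They do not tell look-alikes from the thing itself.
- r.look_for(query, camera): "rect" ([left, top, right, bottom] in pixels, round what is visible of it).
- r.masks_of(query, camera): "pixels" (480x640 bool, what is visible of it) and "rect" ([left, top, right, bottom] in pixels, round what is visible of it).
The state is a dict: "time_s": time; "joints": joint angles; "qd": joint speeds; "joint_torque": joint torques, N m; "tcp_pos": TCP position; "eef_rot": TCP orientation; "contact_force": force on the tool from outside, world axes, zero at the start; "moment": the same for the moment, N m; "gripper_width": finger opening in m.
Only numpy, scipy, OpenCV 4.12 (cv2) and the standard library are available. Lean on these libraries where they do the work, as an engineer would, in place of code of your own. Each camera call takes 0.05 s, during which the arm holds its last target. There are 200 camera calls.

## Task

Find the balance point of the old iron baluster and mark it with the hanger saddle: gently slide the baluster lengthwise across the steel edge on the oak block, without lifting it off, until it tips up and lies level on the edge by itself, then set the saddle astride the bar straight above the edge and let go. Leave the baluster balanced level with the saddle on it, and leave the other things on the bench where they are.

Things in the scene. Friction and masses are not known exactly. Their poses are not given: they have to be found in the camera images.
- block: Oak beam offcut, 80 x 180 mm, 54 mm high, bracketed to the bench: it does not move. A flat-topped steel bar across the middle of its top is the edge (fulcrum): 12 mm wide, 70 mm long, top 10 mm above the oak. It is bedded on rubber and yields about its long axis by 1 rad per 2 N m. Origin: centre of the underside. y axis along its 180 mm (the way the baluster slides), x along the edge, z up.
- edge (a point): Centre of the flat top of the steel edge, 64 mm above the bench; axes as the block's. With its balance point over this 12 mm wide top and nothing else touching it, the baluster rocks a second or two and stays level (its middle line 74 mm above the bench); short of that it lies sloping on the shoe side, beyond it drops to the finial side, each time by about 0.12 rad onto the rim of the oak.
- baluster_mid (a point): Middle of the baluster's length and section: a black square iron tube, 20 x 20 mm, y axis along it towards the shoe, z out of its upper face. It weighs 0.35 to 0.65 kg. How heavy the end castings are cannot be seen: the balance point lies up to 48 mm either side of this middle. At the start it lies across the edge, sloping, the shoe side too heavy: it must slide 10 to 120 mm towards its finial end.
- shoe_face (a point): Centre of the flat end (34 x 34 mm, 180 mm from the middle, looking along the baluster's +y) of its square cast shoe, which takes up the last 28 mm of that end. Sliding takes about 2 to 5 N. While something pushes or holds an end, friction there keeps the baluster from tipping: back off to see. Old cast iron: never push, grip or knock the baluster with more than 20 N.
- finial_end (a point): End of the turned finial at the baluster's -y end, 194 mm from the middle; the finial is 46 mm long, at most 40 mm thick, its end a flat 20 mm disc. Axes as the baluster's.
- saddle_eye (a point): The place to grip the hanger saddle: centre of its upright eye plate, 40 mm above its feet. Bent steel strap like an upside-down U with an upright plate with a round hole on top; 100 g, 59 mm high, stands on its two feet on the bench. The plate is 10 mm thick along the saddle's x axis, 26 mm wide along its y axis, and reaches from 19 to 59 mm above the feet. z up.
- saddle_seat (a point): Underside of the saddle's top strap, 16 mm above its feet and 24 mm below saddle_eye: it comes to rest on the upper face of the baluster. The strap is 30 mm long along the saddle's y axis, which must lie along the baluster (either way round); its two legs hang 16 mm down the sides of the bar, with 24 mm between them. Set it down with less than 20 N.
- flange: Bystander: round black iron pipe flange, 68 mm across, 26 mm high. Origin under its centre.
- doorknob: Bystander: brass doorknob standing on its rose, 54 mm across, 56 mm high.
- screwdriver: Bystander: screwdriver with orange handle, lying.
- tape_roll: Bystander: brown roll of packing tape lying flat, 90 mm across, 48 mm high.
- wax_tin: Bystander: low green tin, 72 mm across, 45 mm high.
- tape_measure: Bystander: black tape measure, 62 x 36 mm, 60 mm high.
- hammer: Bystander: hammer, lying.
There are look-alikes about, which are no part of the job. Of the things that look like the part that bears saddle_eye, the middle-sized one is meant.

How it is judged (in metres and radians):
On the way:
1. the baluster has been slid along until it tips up and lies level on the steel edge by itself, not held and not touched by the saddle (angle between the z axis of baluster_mid and the z axis of block, either way round below 0.035 rad and contact force between each of the arm, the fingers, saddle and baluster below 0.05 N and angular speed of baluster below 0.1 rad/s and horizontal distance between edge and baluster_mid below 0.055 m and height (world z) of baluster_mid between 0.07 and 0.078 m), for 0.3 s.
At the end, for the whole second after the job is handed in: the baluster lies balanced on the steel edge alone, level within 0.035 rad, and the saddle sits upright astride the bar, seated on its upper face, its middle within 6 mm of the edge's centre line; both at rest and let go (angle between the z axis of baluster_mid and the z axis of block, either way round below 0.035 rad and height (world z) of baluster_mid between 0.07 and 0.078 m and y of saddle_seat in the frame of block between -0.006 and 0.006 m and x of saddle_seat in the frame of baluster_mid between -0.005 and 0.005 m and z of saddle_seat in the frame of baluster_mid between 0.007 and 0.013 m and angle between the z axis of saddle_seat and the z axis of baluster_mid, either way round below 0.1 rad and angle between the y axis of saddle_seat and the y axis of baluster_mid, either way round below 0.25 rad and linear speed of each of baluster, saddle below 0.02 m/s and angular speed of baluster below 0.1 rad/s); the robot touches nothing.
It fails at once if the baluster is pushed, squeezed or struck with more than 20 N (contact force between any of the fingers, the arm and baluster above 20 N).
It fails at once if the saddle is pressed or dropped on the baluster with more than 20 N (contact force between saddle and baluster above 20 N).
It fails at once if the baluster is lifted off the edge or falls off the block (height (world z) of baluster_mid above 0.1 m or height (world z) of baluster_mid below 0.052 m).
It fails at once if another thing on the bench is moved by more than 20 mm (distance of any of flange, doorknob, screwdriver, tape_roll, wax_tin, tape_measure, hammer from where it was at the start of the episode above 0.02 m).
It also fails if it takes over 72 s, if anything falls off the work surface, if the arm or the gripper's body presses on something with over 40 N, if the wrist force passes 120 N, or if a joint passes its speed limit or range.

## Working session

There is one attempt and no reset: what is moved stays moved. The work goes in short steps, Python scripts to look and compute and a shell command to move; the robot and the scene stay as the last step left them, time stands still between calls to the robot, and variables do not carry over. Pictures are saved under pics/ and viewed, about 8 in all and at most 12, crops included, and the job is handed in when it is done.

```bash
mkdir -p pics; cat > h.py <<'E'
import numpy as np, cv2
from plant import r
def cap(n,save=None):
    im,d=r.capture(n)
    if save: cv2.imwrite('pics/'+save,im)
    return im,d
def pts(n,d,mask):
    i=r.camera_info(n); f=240/np.tan(np.radians(i['fovy']/2))
    v,u=np.nonzero(mask&(d>0)); z=d[v,u]
    P=np.c_[(u-i['cx'])/f*z,(v-i['cy'])/f*z,z,np.ones(len(z))]
    return (np.linalg.inv(i['camera_from_world'])@P.T).T[:,:3],u,v
E
python3 - <<'E'
from h import *
print(r.get_state())
for c in('scene','top'):
    im,d=cap(c,c+'1.png'); print(c,r.camera_info(c))
    for q in['block','baluster_mid','saddle_eye','flange','doorknob','screwdriver','tape_roll','wax_tin','tape_measure','hammer']:
        for m in r.masks_of(q,c)[:5]:
            if m['score']<.2: continue
            P,u,v=pts(c,d,m['pixels'])
            if len(P)<5: continue
            print(q,round(m['score'],2),m['rect'],len(P),np.percentile(P,[2,50,98],axis=0).round(3).tolist())
E
```

```text
{'time_s': 0.0, 'joints': array([-5.44251495e+01,  2.05906115e+01,  6.33793563e-01, -1.96243393e-02,
       -7.01349937e+01, -1.65075089e+01]), 'qd': array([-0.03779102,  0.00162613, -0.01297227,  0.02424385, -0.03930997,
        0.06789393]), 'joint_torque': array([-3.16729136e-03, -5.82723498e+01,  2.93035322e+01,  6.99691236e+00,
        6.65183121e-03, -1.39541976e-04]), 'tcp_pos': array([ 0.22030701, -0.63746438,  0.19093373]), 'eef_rot': array([ 95.1475582 ,  89.90635268, 114.20821661]), 'contact_force': array([0.03540564, 0.29032175, 0.35798935]), 'moment': array([ 0.01832415,  0.01614387, -0.00534974]), 'gripper_width': 0.08756840258700976}
scene {'fovy': 56.93044298959022, 'cx': 329.87735269360456, 'cy': 240.46168955342213, 'camera_from_world': array([[ 0.82945701,  0.5584136 ,  0.01324078, -0.39835456],
       [ 0.41392642, -0.59857635, -0.68583619, -0.13950813],
       [-0.37505464,  0.57435234, -0.72763549,  1.36253049],
       [ 0.        ,  0.        ,  0.        ,  1.        ]])}
block 0.62 [273.9, 246.7, 338.3, 323.7] 2054 [[0.428, -0.202, -0.0], [0.497, -0.127, 0.052
[... 3829 characters left out ...]
465.8, 288.5, 498.3, 304.1] 458 [[0.321, -0.456, -0.002], [0.342, -0.422, 0.058], [0.365, -0.396, 0.067]]
wax_tin 0.85 [142.3, 309.7, 171.1, 340.1] 707 [[0.256, 0.373, 0.012], [0.288, 0.402, 0.045], [0.321, 0.436, 0.052]]
wax_tin 0.61 [394.0, 170.0, 415.0, 185.5] 180 [[0.652, -0.261, -0.002], [0.665, -0.24, 0.022], [0.687, -0.225, 0.066]]
tape_measure 0.97 [469.2, 287.6, 503.1, 304.6] 429 [[0.324, -0.464, 0.001], [0.342, -0.422, 0.058], [0.362, -0.396, 0.067]]
tape_measure 0.68 [290.3, 172.3, 312.1, 197.0] 507 [[0.62, 0.008, -0.001], [0.647, 0.038, 0.01], [0.682, 0.067, 0.031]]
hammer 0.7 [453.7, 160.2, 512.8, 254.7] 1180 [[0.46, -0.518, 0.011], [0.55, -0.447, 0.024], [0.695, -0.374, 0.033]]
```

View images.

```bash
python3 - <<'E'
from h import *
a=cv2.imread('pics/top1.png')[130:310,240:440]; b=cv2.imread('pics/scene1.png')[190:400,240:400]
a=cv2.resize(a,None,fx=2.2,fy=2.2,interpolation=3); b=cv2.resize(b,None,fx=2,fy=2,interpolation=3)
H=430; o=np.zeros((H,a.shape[1]+b.shape[1],3),np.uint8); o[:a.shape[0],:a.shape[1]]=a; o[:b.shape[0],a.shape[1]:]=b
cv2.imwrite('pics/m1.png',o)
def fit(P):
    c=P.mean(0); return c,np.linalg.svd(P-c,full_matrices=False)[2]
for c in('top','scene'):
    im,d=cap(c)
    m=r.masks_of('baluster_mid',c)[0]; P,u,v=pts(c,d,m['pixels']); P=P[P[:,2]>.035]
    cc,V=fit(P); ax=V[0]*np.sign(-V[0][1]); s=(P-cc)@ax
    print(c,'axis to shoe',ax.round(3),'yaw',np.degrees(np.arctan2(ax[1],ax[0])))
    for k in np.arange(s.min(),s.max(),.02):
        Q=P[(s>=k)&(s<k+.02)]
        if len(Q)<5: continue
        n=np.array([-ax[1],ax[0]])/np.hypot(*ax[:2]); w=(Q-cc)[:,:2]@n
        print(round(k,3),Q.mean(0).round(3),'ztop',np.percentile(Q[:,2],90).round(3),'w',np.percentile(w,[3,97]).round(3))
    print('ends',(cc+ax*s.min()).round(3),(cc+ax*s.max()).round(3))
    m=r.masks_of('block',c)[0]; P,u,v=pts(c,d,m['pixels'])
    Q=P[(P[:,2]>.045)&(P[:,2]<.06)]; 
    print('block rect',cv2.minAreaRect((Q[:,:2]*1000).astype(np.float32)))
    for m in r.masks_of('saddle_eye',c)[:3]:
        P,u,v=pts(c,d,m['pixels'])
        print('saddle',m['rect'],cv2.minAreaRect((P[(P[:,2]>.03),:2]*1000).astype(np.float32)),P[:,2].max())
E
```

```text
top axis to shoe [ 0.31  -0.944  0.115] yaw -71.81030473595402
-0.188 [0.401 0.129 0.061] ztop 0.066 w [-0.015  0.015]
-0.168 [0.409 0.111 0.059] ztop 0.066 w [-0.011  0.013]
-0.148 [0.415 0.091 0.061] ztop 0.067 w [-0.009  0.011]
-0.128 [0.421 0.072 0.063] ztop 0.069 w [-0.009  0.011]
-0.108 [0.427 0.053 0.066] ztop 0.071 w [-0.009  0.01 ]
-0.088 [0.434 0.034 0.068] ztop 0.074 w [-0.008  0.009]
-0.068 [0.44  0.015 0.07 ] ztop 0.075 w [-0.009  0.009]
-0.048 [ 0.446 -0.004  0.072] ztop 0.077 w [-0.009  0.01 ]
-0.028 [ 0.452 -0.023  0.074] ztop 0.079 w [-0.009  0.009]
-0.008 [ 0.458 -0.042  0.076] ztop 0.081 w [-0.009  0.008]
0.012 [ 0.464 -0.061  0.079] ztop 0.085 w [-0.009  0.009]
0.032 [ 0.471 -0.079  0.082] ztop 0.087 w [-0.009  0.01 ]
0.052 [ 0.478 -0.098  0.085] ztop 0.089 w [-0.009  0.01 ]
0.072 [ 0.484 -0.117  0.087] ztop 0.091 w [-0.008  0.01 ]
0.092 [ 0.49  -0.136  0.089] ztop 0.093 w [-0.009  0.01 ]
0.112 [ 0.496 -0.155  0.089] ztop 0.096 w [-0.009  0.01 ]
0.132 [ 0.502 -0.173  0.091] ztop 0.1 w [-0.01   0.015]
0.152 [ 0.507 -0.192  0.1  ] ztop 0.109 w [-0.016  0.017]
0.172 
[... 1625 characters left out ...]
0.017]
0.144 [ 0.516 -0.21   0.094] ztop 0.102 w [-0.015  0.014]
ends [0.403 0.137 0.053] [ 0.518 -0.217  0.095]
block rect ((475.9099426269531, -109.85054016113281), (79.66634368896484, 179.44955444335938), 11.20085620880127)
saddle [358.0, 321.9, 379.2, 355.0] ((687.4010620117188, -156.12010192871094), (39.90185546875, 17.19662857055664), 17.912452697753906) 0.08752599522596327
saddle [330.7, 352.8, 350.7, 374.5] ((669.3055419921875, -242.11737060546875), (10.358864784240723, 27.667835235595703), 17.18276023864746) 0.06189018894407483
saddle [305.9, 373.2, 319.8, 392.3] ((638.5781860351562, -306.7371520996094), (19.199417114257812, 8.670519828796387), 58.57447814941406) 0.04539562675422415
```

View pics/m1.png

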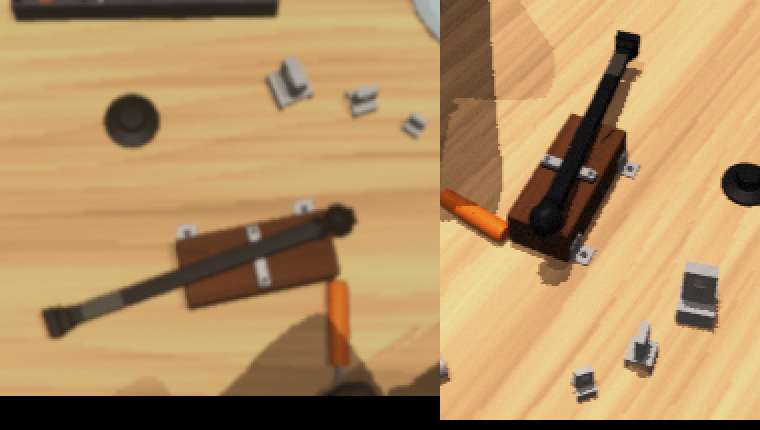

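```bash
cat >> h.py <<'E'
from scipy.spatial.transform import Rotation as Ro
def Rdes(n):  # tool x down, tool y along n (unit xy)
    x=np.array([0,0,-1.]); y=np.array([n[0],n[1],0])/np.hypot(*n); return np.c_[x,y,np.cross(x,y)]
def plan(wps,n,step=.05):
    "rows from the present pose: rotate to n over the whole first leg, then shifts"
    s=r.get_state(); p=s['tcp_pos'].copy(); R=Ro.from_euler('xyz',s['eef_rot'],degrees=True).as_matrix()
    D=Rdes(n); rv=Ro.from_matrix(R.T@D).as_rotvec(); nr=int(np.ceil(np.linalg.norm(rv)/.148))
    print('pos',p.round(4),'tool y',R[:,1].round(3),'z',R[:,2].round(3),'rotvec',rv.round(3),'rows',nr,'width',s['gripper_width'],'F',s['contact_force'].round(2),'t',round(s['time_s'],2))
    for k,w in enumerate(wps):
        d=np.array(w)-p; N=max(1,int(np.ceil(np.abs(d).max()/step)))
        if k==0: N=max(N,nr)
        for i in range(N):
            q=rv/N if k==0 else np.zeros(3)
            l=R.T@d/N*100; R=R@Ro.from_rotvec(q).as_matrix()
            # shift given in axes before the turn
            print([round(float(v),3) for v in np.r_[q,l]])
        p=np.array(w)
E
python3 - <<'E'
from h import *
for sg in(1,-1):
    s=np.array([.951,.309])*sg
    plan([[.47,-.25,.17],[.455,.12,.16],[.388,.178,.13],[.388,.178,.04]],s)
E
```

```text
pos [ 0.2205 -0.6379  0.1919] tool y [-0.327  0.945  0.   ] z [ 0.945  0.327 -0.   ] rotvec [ 1.589 -0.    -0.   ] rows 11 width 0.08785151483117487 F [ 0.03 -0.42  0.79] t 1.5
[0.144, -0.0, -0.0, 0.199, 2.592, 3.296]
[0.144, -0.0, -0.0, 0.199, 3.04, 2.888]
[0.144, -0.0, -0.0, 0.199, 3.424, 2.421]
[0.144, -0.0, -0.0, 0.199, 3.737, 1.902]
[0.144, -0.0, -0.0, 0.199, 3.972, 1.344]
[0.144, -0.0, -0.0, 0.199, 4.124, 0.759]
[0.144, -0.0, -0.0, 0.199, 4.19, 0.157]
[0.144, -0.0, -0.0, 0.199, 4.169, -0.448]
[0.144, -0.0, -0.0, 0.199, 4.061, -1.044]
[0.144, -0.0, -0.0, 0.199, 3.868, -1.618]
[0.144, -0.0, -0.0, 0.199, 3.595, -2.158]
[0.0, 0.0, 0.0, 0.125, 1.251, -4.457]
[0.0, 0.0, 0.0, 0.125, 1.251, -4.457]
[0.0, 0.0, 0.0, 0.125, 1.251, -4.457]
[0.0, 0.0, 0.0, 0.125, 1.251, -4.457]
[0.0, 0.0, 0.0, 0.125, 1.251, -4.457]
[0.0, 0.0, 0.0, 0.125, 1.251, -4.457]
[0.0, 0.0, 0.0, 0.125, 1.251, -4.457]
[0.0, 0.0, 0.0, 0.125, 1.251, -4.457]
[0.0, 0.0, 0.0, 1.5, -2.29, -3.793]
[0.0, 0.0, 0.0, 1.5, -2.29, -3.793]
[0.0, 0.0, 0.0, 4.5, 0.0, 0.0]
[0.0, 0.0, 0.0, 4.5, 0.0, 0.0]
pos [ 0.2205 -0.6379  0.1919] to
[... 336 characters left out ...]
.427, 4.171]
[-0.141, 0.0, -0.0, 0.199, -0.164, 4.19]
[-0.141, 0.0, -0.0, 0.199, -0.752, 4.125]
[-0.141, 0.0, -0.0, 0.199, -1.324, 3.978]
[-0.141, 0.0, -0.0, 0.199, -1.871, 3.753]
[-0.141, 0.0, -0.0, 0.199, -2.38, 3.452]
[-0.141, 0.0, -0.0, 0.199, -2.842, 3.083]
[0.0, 0.0, 0.0, 0.125, -1.251, 4.457]
[0.0, 0.0, 0.0, 0.125, -1.251, 4.457]
[0.0, 0.0, 0.0, 0.125, -1.251, 4.457]
[0.0, 0.0, 0.0, 0.125, -1.251, 4.457]
[0.0, 0.0, 0.0, 0.125, -1.251, 4.457]
[0.0, 0.0, 0.0, 0.125, -1.251, 4.457]
[0.0, 0.0, 0.0, 0.125, -1.251, 4.457]
[0.0, 0.0, 0.0, 0.125, -1.251, 4.457]
[0.0, 0.0, 0.0, 1.5, 2.29, 3.793]
[0.0, 0.0, 0.0, 1.5, 2.29, 3.793]
[0.0, 0.0, 0.0, 4.5, -0.0, -0.0]
[0.0, 0.0, 0.0, 4.5, -0.0, -0.0]
```

```bash
python3 -m creep '[[-0.141,0,0,0.2,2.6,3.3,0],[-0.141,0,0,0.2,2.1,3.6,0],[-0.141,0,0,0.2,1.6,3.9,0],[-0.141,0,0,0.2,1.0,4.1,0],[-0.141,0,0,0.2,0.4,4.2,0],[-0.141,0,0,0.2,-0.2,4.2,0],[-0.141,0,0,0.2,-0.75,4.1,0],[-0.141,0,0,0.2,-1.3,4.0,0]]' 10 && python3 -m creep '[[-0.141,0,0,0.2,-1.9,3.75,0],[-0.141,0,0,0.2,-2.4,3.45,0],[-0.141,0,0,0.2,-2.8,3.1,0],[0,0,0,0.1,-1.25,4.4,0],[0,0,0,0.1,-1.25,4.4,0],[0,0,0,0.1,-1.25,4.4,0],[0,0,0,0.1,-1.25,4.4,0],[0,0,0,0.1,-1.25,4.4,0]]' && python3 -m creep '[[0,0,0,0.1,-1.25,4.4,0],[0,0,0,0.1,-1.25,4.4,0],[0,0,0,0.1,-1.25,4.4,0],[0,0,0,0,0,0,0]]'
python3 - <<'E'
from h import *
plan([[.455,.12,.16],[.388,.178,.13],[.388,.178,.04]],[-.951,-.309])
E
```

```text
time_s: 2.3
tcp_pos: [0.4033, -0.3541, 0.1761]
eef_rot: [-110.9, 90.0, -26.9]
contact_force: [0.9, -0.5, 1.1]
gripper_width: 0.0289
time_s: 3.1
tcp_pos: [0.4622, -0.0194, 0.1652]
eef_rot: [-92.0, 89.9, 15.9]
contact_force: [1.6, 0.8, -0.4]
gripper_width: 0.0005
time_s: 3.5
tcp_pos: [0.4577, 0.1203, 0.1622]
eef_rot: [-70.4, 89.9, 37.8]
contact_force: [0.2, 0.5, -0.0]
gripper_width: 0.0005
pos [0.4577 0.1203 0.1622] tool y [-0.95  -0.312 -0.001] z [-0.312  0.95   0.001] rotvec [0.004 0.001 0.001] rows 1 width 0.00046816711738884557 F [ 0.23  0.47 -0.03] t 3.5
[0.004, 0.001, 0.001, 0.215, 0.271, 0.053]
[0.0, 0.0, 0.0, 1.5, 2.29, 3.793]
[0.0, 0.0, 0.0, 1.5, 2.29, 3.793]
[0.0, 0.0, 0.0, 4.5, 0.0, 0.0]
[0.0, 0.0, 0.0, 4.5, 0.0, 0.0]
```

```bash
python3 -m creep '[[0,0,0,1.6,2.4,3.8,0],[0,0,0,1.6,2.4,3.8,0],[0,0,0,4.5,0,0,0],[0,0,0,4.5,0,0,0],[0,0,0,0,0,0,0],[0,0,0,0,0,-1.0,0],[0,0,0,0,0,-0.5,0],[0,0,0,0,0,0,0]]'
python3 -m creep '[[0,0,0,0,0,-0.3,0],[0,0,0,0,0,-0.3,0],[0,0,0,0,0,-0.3,0]]'
python3 -m creep '[[0,0,0,0,0,-0.3,0],[0,0,0,0,0,-0.3,0],[0,0,0,0,0,-0.3,0]]'
python3 - <<'E'
from h import *
s=r.get_state();print(s['tcp_pos'],s['contact_force'])
im,d=cap('scene'); cv2.imwrite('pics/s2.png',cv2.resize(im[130:350,220:420],None,fx=3,fy=2.7))
im,d=cap('top')
E
```

```text
time_s: 4.3
tcp_pos: [0.3944, 0.1591, 0.0417]
eef_rot: [-63.7, 89.8, 44.2]
contact_force: [-0.3, -0.3, 0.9]
gripper_width: 0.0006
time_s: 4.6
tcp_pos: [0.3961, 0.1505, 0.0403]
eef_rot: [-60.1, 89.9, 47.9]
contact_force: [-0.7, 0.1, -0.3]
gripper_width: 0.0007
time_s: 4.9
tcp_pos: [0.3986, 0.1418, 0.0398]
eef_rot: [118.4, 90.0, -133.6]
contact_force: [0.2, -0.4, 0.0]
gripper_width: 0.0008
[0.39861858 0.14184358 0.03982974] [ 0.18352643 -0.43382263  0.0209424 ]
```

View pics/s2.png

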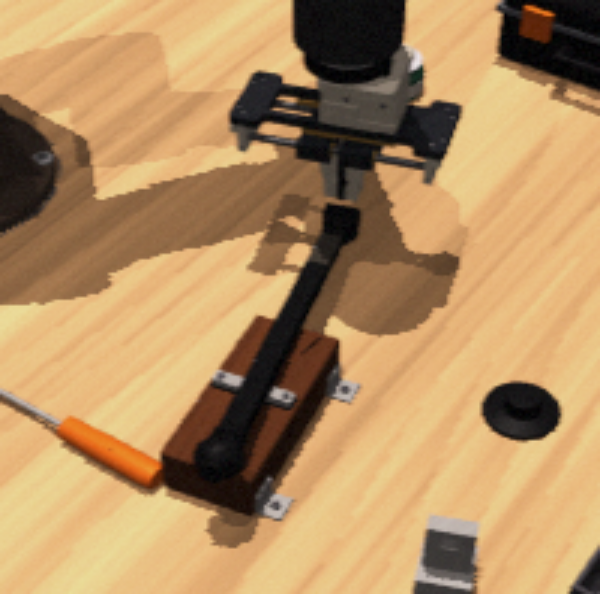

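```bash
for i in 1 2 3; do python3 -m creep '[[0,0,0,0,0,-0.2,0],[0,0,0,0,0,-0.2,0],[0,0,0,0,0,-0.2,0]]' | grep -E 'tcp|force'; done
python3 - <<'E'
from h import *
E
cat >> h.py <<'E'
def bal(c='top'):
    im,d=cap(c); M=r.masks_of('baluster_mid',c)
    P,u,v=pts(c,d,M[0]['pixels']); P=P[P[:,2]>.035]
    cc=np.median(P,0); V=np.linalg.svd(P-P.mean(0),full_matrices=False)[2]; ax=V[0]*np.sign(V[0][1]); cc=P.mean(0)
    s=(P-cc)@ax; Q=P[(s<s.max()-.055)&(s>s.min()+.07)]
    h=(Q-cc)[:,:2]@ax[:2]/np.hypot(*ax[:2]); w=(Q-cc)[:,:2]@np.array([-ax[1],ax[0]])
    up=Q[:,2]; k=np.polyfit(h,up,1)
    for _ in range(4):
        e=up-np.polyval(k,h); g=(e>-.004)&(e<.006); k=np.polyfit(h[g],up[g],1)
    print(c,'score',round(M[0]['score'],2),'slope',k.round(4),'yaw',np.degrees(np.arctan2(ax[1],ax[0])).round(2),'ends',(cc+ax*np.percentile(s,99.8)).round(3),(cc+ax*np.percentile(s,.2)).round(3),'F',r.get_state()['contact_force'].round(1),'t',round(r.get_state()['time_s'],1))
    return P,cc,ax
E
python3 -c "
from h import *
bal();bal('scene')"
```

```text
tcp_pos: [0.4004, 0.1362, 0.0398]
contact_force: [-0.2, 0.3, -0.1]
tcp_pos: [0.4023, 0.1305, 0.0399]
contact_force: [-0.2, 1.2, 0.1]
tcp_pos: [0.4042, 0.1248, 0.0399]
contact_force: [0.1, 0.4, 0.4]
top score 0.76 slope [-0.1236  0.0824] yaw 108.12 ends [0.417 0.086 0.059] [ 0.515 -0.213  0.098] F [ 0.3  0.8 -0.7] t 6.0
scene score 0.95 slope [-0.1195  0.0793] yaw 108.13 ends [0.404 0.135 0.052] [ 0.519 -0.216  0.096] F [ 0.7 -1.2 -1.2] t 6.1
```

```bash
python3 - <<'E'
from h import *
im,d=cap('scene'); im2,d2=cap('top'); w,_=cap('wrist')
o=np.hstack([cv2.resize(im[150:270,280:400],(400,400)),cv2.resize(im2[200:300,240:340],(400,400))])
cv2.imwrite('pics/s3.png',o); cv2.imwrite('pics/w3.png',w)
E
```

```text
(no output)
```

View pics/s3.png

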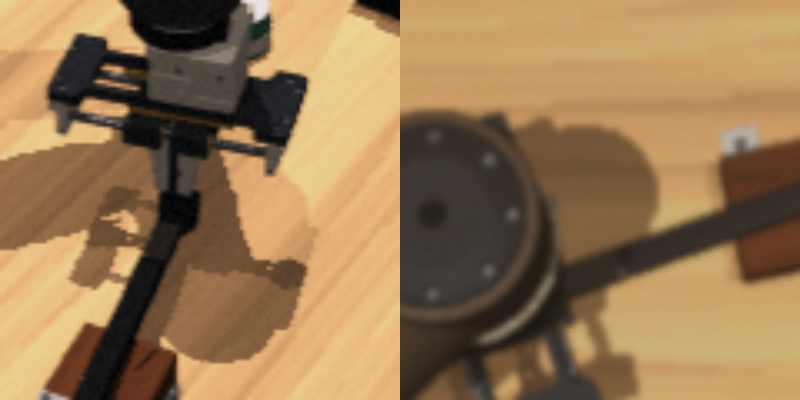

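```bash
for i in 1 2 3; do python3 -m creep '[[0,0,0,0,0,-0.2,0],[0,0,0,0,0,-0.2,0]]' | grep -E 'tcp|force'; done
python3 -c "
from h import *
bal();P,cc,ax=bal('scene'); bal('scene')
s=r.get_state(); print(s['contact_force'],s['moment'])"
```

```text
tcp_pos: [0.4054, 0.1211, 0.0399]
contact_force: [-0.3, 0.3, -0.0]
tcp_pos: [0.4066, 0.1171, 0.0399]
contact_force: [-0.9, -0.4, -0.3]
tcp_pos: [0.4079, 0.1133, 0.0399]
contact_force: [-0.1, 0.6, 0.2]
top score 0.8 slope [-0.1164  0.0825] yaw 107.89 ends [0.421 0.074 0.061] [ 0.514 -0.213  0.1  ] F [ 0.1  0.2 -0.3] t 7.0
scene score 0.81 slope [-0.1183  0.0799] yaw 107.95 ends [0.405 0.134 0.051] [ 0.518 -0.216  0.096] F [0.5 0.3 0.5] t 7.0
scene score 0.87 slope [-0.1198  0.0807] yaw 107.91 ends [0.407 0.127 0.052] [ 0.518 -0.217  0.093] F [0.9 0.  0.5] t 7.2
[0.88117955 0.01047129 0.53466987] [ 0.01590171  0.1111986  -0.01187825]
```

```bash
python3 - <<'E'
from h import *
im,d=cap('scene'); a=cv2.imread('pics/scene1.png')
f=lambda i:cv2.resize(i[170:320,270:350],(400,600),interpolation=1)
cv2.imwrite('pics/s4.png',np.hstack([f(a),f(im)]))
i=r.camera_info('scene'); 
def proj(p):
    q=i['camera_from_world']@np.r_[p,1]; F=240/np.tan(np.radians(i['fovy']/2)); return (q[:2]/q[2]*F+[i['cx'],i['cy']]).round(1)
t=r.get_state()['tcp_pos']; print(proj(t),(proj(t)-[270,170])*[5,4]+[400,0])
E
```

```text
[331.2 217. ] [706. 188.]
```

View pics/s4.png

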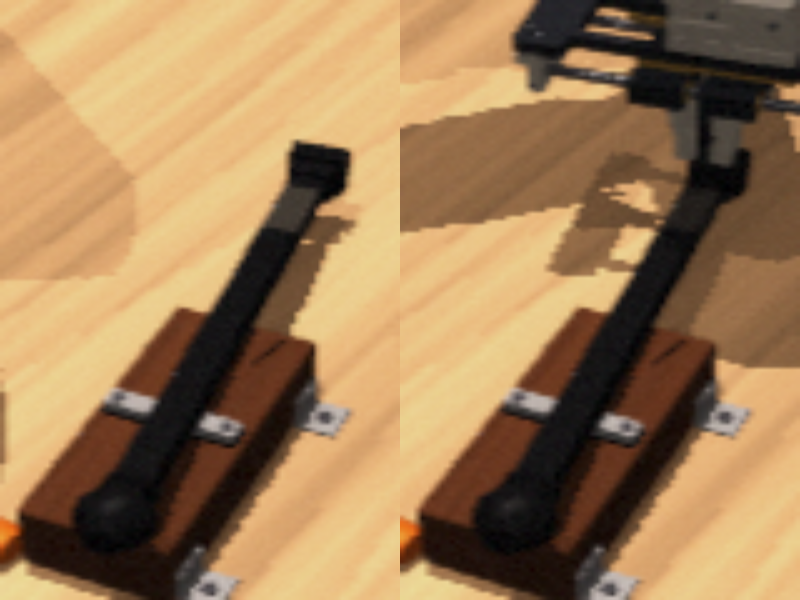

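```bash
python3 - <<'E'
from h import *
im,d=cap('scene')
for vv in range(186,224,3):
    m=np.zeros(d.shape,bool); m[vv,322:346:3]=1
    P,u,v=pts('scene',d,m)
    print(vv,' '.join('(%d,%d,%d|%d)'%(*(p*1000).round(),im[b,a].mean()) for p,a,b in zip(P,u,v)))
print(r.get_state()['tcp_pos'])
E
```

```text
186 (397,84,168|45) (404,86,169|39) (414,86,174|26) (422,88,176|11) (428,93,176|13) (436,93,180|18) (443,98,180|9) (450,100,181|24)
189 (400,80,162|18) (407,83,163|20) (409,94,157|15) (419,92,163|34) (426,95,164|22) (435,96,167|36) (442,100,168|46) (451,99,173|28)
192 (406,70,161|13) (413,74,162|16) (415,85,155|58) (427,80,165|22) (433,85,164|21) (440,88,166|24) (445,94,164|15) (441,116,146|20)
195 (404,73,149|10) (416,69,157|12) (404,101,129|68) (429,78,157|1) (436,81,158|14) (444,82,162|6) (451,86,163|11) (455,94,158|76)
198 (312,207,-4|104) (397,98,117|74) (404,101,118|68) (428,79,146|9) (438,79,151|14) (443,84,150|12) (451,87,151|10) (367,240,-1|78)
201 (321,193,-2|108) (398,96,108|71) (405,101,108|70) (412,104,110|19) (422,103,115|70) (430,106,117|66) (367,225,-2|76) (375,228,0|74)
204 (331,179,1|100) (398,96,97|80) (403,104,93|72) (412,105,97|6) (423,102,105|70) (419,124,87|65) (375,211,0|79) (380,221,-5|79)
207 (339,167,2|113) (396,99,83|75) (405,100,86|71) (413,103,89|33) (423,103,93|73) (411,138,61|43) (381,202,-2|72) (390,204,1|76)
210 (345,159,-1|114) (352,165,-2|108) (396,114,60|22) (412,105,76|28) (423,104,82|69) (418,127,61|7) (391,187,1|57) (396,196,-3|77)
213 (352,148,-1|80) (361,152,1|79) (399,109,54|11) (408,112,56|4) (415,117,57|8) (417,129,48|2) (397,177,0|66) (405,182,1|78)
216 (359,138,-2|107) (366,144,-3|101) (410,94,60|15) (417,99,60|7) (420,108,55|9) (419,125,41|0) (404,167,0|70) (411,172,0|80)
219 (368,125,1|104) (412,77,63|64) (416,86,59|34) (423,88,61|31) (418,112,39|8) (403,152,-1|51) (410,158,-2|80) (417,164,-3|80)
222 (374,116,0|102) (418,68,62|34) (424,73,62|32) (430,79,60|23) (403,137,-1|70) (411,140,1|80) (416,149,-4|75) (423,154,-4|75)
[0.40781467 0.11359564 0.03987675]
```

```bash
python3 - <<'E'
from h import *
im,d=cap('wrist'); cv2.imwrite('pics/w5.png',im)
s=r.get_state(); print(r.camera_info('wrist'), s['joint_torque'])
E
```

```text
{'fovy': 65.70646984690485, 'cx': 316.44211896348605, 'cy': 237.50083360802728, 'camera_from_world': array([[-9.51094341e-01, -3.08900536e-01,  1.14328754e-04,
         4.23282588e-01],
       [-2.98540056e-01,  9.19289698e-01,  2.56476676e-01,
         2.26647951e-02],
       [-7.93308839e-02,  2.43899383e-01, -9.66550413e-01,
         2.48218706e-01],
       [ 0.00000000e+00,  0.00000000e+00,  0.00000000e+00,
         1.00000000e+00]])} [-1.96009286e-02 -3.00223875e+01  2.08896017e+01  4.99022752e+00
  4.19642165e-04 -5.33680195e-04]
```

View pics/w5.png

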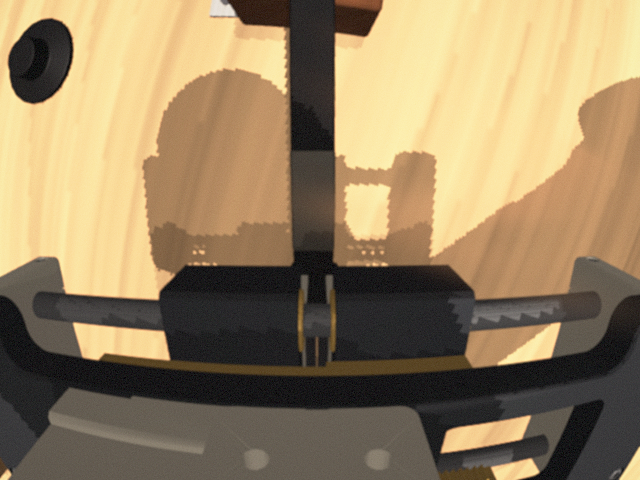

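```bash
python3 -m creep '[[0,0,0,0,0,2,0],[0,0,0,0,0,2.5,0],[0,0,0,0,0,2,0],[0,0,0,-4,0,0,0],[0,0,0,-4,0,0,0],[0,0,0,0,0,0,0],[0,0,0,0,0,0,0]]'
python3 - <<'E'
from h import *
im,d=cap('scene')
i=r.camera_info('scene'); F=240/np.tan(np.radians(i['fovy']/2)); t=r.get_state()['tcp_pos']
q=i['camera_from_world']@np.r_[t,1]; u0,v0=(q[:2]/q[2]*F+[i['cx'],i['cy']]).round().astype(int); print(t,u0,v0)
for vv in range(v0-24,v0+8,2):
    m=np.zeros(d.shape,bool); m[vv,u0-10:u0+12:2]=1
    P,u,v=pts('scene',d,m)
    print(vv,' '.join('(%d,%d,%d|%d)'%(*(p*1000).round(),im[b,a].mean()) for p,a,b in zip(P,u,v)))
cv2.imwrite('pics/s6.png',cv2.resize(im[v0-60:v0+60,u0-60:u0+60],(480,480)))
bal('scene')
E
```

```text
time_s: 8.0
tcp_pos: [0.3881, 0.176, 0.1207]
eef_rot: [-52.9, 89.8, 55.1]
contact_force: [-0.8, 0.5, -0.3]
gripper_width: 0.0004
[0.38748048 0.17529021 0.11971242] 338 181
157 (212,387,0|167) (370,159,202|104) (392,135,226|39) (382,161,206|59) (385,166,204|61) (406,142,228|14) (412,141,230|15) (417,144,231|9) (423,143,234|13) (428,145,234|12) (430,151,232|16)
159 (216,382,-3|171) (371,159,196|139) (379,155,202|70) (382,161,200|71) (388,160,203|49) (392,165,201|13) (398,164,204|62) (416,145,224|52) (423,144,227|28) (427,148,226|16) (431,150,227|10)
161 (223,371,-2|171) (229,374,-1|146) (378,157,194|69) (383,160,194|73) (387,163,194|46) (392,165,195|9) (400,161,201|64) (403,167,198|66) (407,170,198|71) (293,372,27|47) (299,375,28|27)
163 (227,364,-4|162) (235,364,-1|155) (376,160,185|77) (382,162,186|71) (387,163,187|46) (392,165,188|11) (398,166,191|67) (402,169,191|69) (409,168,194|71) (294,370,21|73) (300,374,21|77)
165 (238,349,1|157) (242,355,0|152) (378,157,181|91) (382,161,180|71) (386,165,179|51) (391,167,181|3) (398,165,185|58) (403,168,185|65) (405,175,182|63) (296,367,16|72)
[... 1431 characters left out ...]
1,306,1|157) (326,310,1|159) (328,320,-5|163) (335,320,-2|162)
183 (290,271,1|94) (293,278,-2|111) (298,282,-2|112) (303,287,-3|105) (315,292,-1|69) (321,295,0|74) (324,301,-3|136) (330,304,-1|165) (336,307,-1|162) (340,312,-2|158)
185 (291,270,-5|108) (299,270,-2|107) (306,271,1|106) (310,276,0|97) (314,282,-2|98) (321,283,0|80) (325,288,-2|77) (333,288,2|79) (336,294,0|161) (341,298,-1|159) (348,298,2|166)
187 (300,257,-1|112) (303,264,-4|101) (312,261,2|98) (315,269,-2|98) (322,270,1|99) (326,275,0|101) (332,277,1|73) (335,284,-2|77) (340,288,-2|135) (348,288,1|169)
scene score 0.82 slope [-0.1193  0.079 ] yaw 108.11 ends [0.403 0.135 0.053] [ 0.518 -0.216  0.096] F [-0.3  0.7  0.1] t 8.2
```

View pics/s6.png

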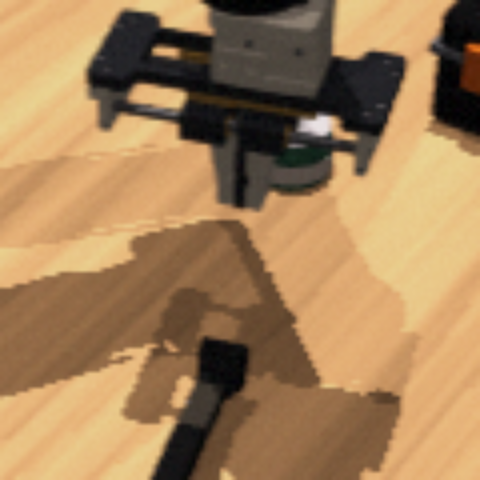

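```bash
python3 -m creep '[[0,0,0,4,0,0,0],[0,0,0,4,0,0,0],[0,0,0,3.5,0,0,0],[0,0,0,0,0,-0.5,0],[0,0,0,0,0,-0.5,0],[0,0,0,0,0,-0.5,0],[0,0,0,0,0,0,0]]'
for i in 1 2 3 4; do python3 -m creep '[[0,0,0,0,0,-0.2,0],[0,0,0,0,0,-0.2,0]]' | grep -E 'tcp|force'; done
python3 -c "
from h import *
print(r.hold_point_z);bal('scene')"
```

```text
time_s: 8.85
tcp_pos: [0.3934, 0.1613, 0.0063]
eef_rot: [-61.6, 89.8, 46.3]
contact_force: [-0.1, -0.7, -0.1]
gripper_width: 0.0002
tcp_pos: [0.3942, 0.1576, 0.0057]
contact_force: [-0.3, 0.1, -0.7]
tcp_pos: [0.395, 0.1535, 0.0051]
contact_force: [0.2, -0.1, -0.2]
tcp_pos: [0.3963, 0.1499, 0.0049]
contact_force: [-1.0, 4.6, 0.0]
tcp_pos: [0.3978, 0.1465, 0.005]
contact_force: [-1.4, 5.7, 0.8]
0.0188
scene score 0.83 slope [-0.1207  0.0796] yaw 107.93 ends [0.405 0.135 0.052] [ 0.52  -0.221  0.095] F [-0.6  4.  -0.4] t 9.8
```

```bash
python3 -m creep '[[0,0,0,-0.03,0,-0.3,0],[0,0,0,-0.03,0,-0.3,0],[0,0,0,-0.03,0,-0.3,0],[0,0,0,-0.03,0,-0.3,0],[0,0,0,-0.03,0,-0.3,0],[0,0,0,-0.03,0,-0.3,0],[0,0,0,-0.03,0,-0.3,0],[0,0,0,-0.03,0,-0.3,0]]'
python3 -m creep '[[0,0,0,0,0,0.3,0],[0,0,0,0,0,0.5,0],[0,0,0,0,0,0.5,0],[0,0,0,0,0,0,0],[0,0,0,0,0,0,0],[0,0,0,0,0,0,0]]'
python3 -c "
from h import *
bal('scene')"
```

```text
time_s: 10.55
tcp_pos: [0.4052, 0.1234, 0.0075]
eef_rot: [-62.2, 89.9, 45.7]
contact_force: [-1.6, 5.5, 2.0]
gripper_width: 0.0004
time_s: 11.15
tcp_pos: [0.4006, 0.1354, 0.0072]
eef_rot: [116.5, 90.0, -135.5]
contact_force: [-1.0, 0.0, -0.1]
gripper_width: 0.0008
scene score 0.59 slope [-0.1169  0.0825] yaw 108.27 ends [0.413 0.106 0.055] [ 0.528 -0.243  0.098] F [-0.1  0.1  0.5] t 11.2
```

```bash
cat > chk.py <<'E'
from h import *
import sys,io,contextlib
b=io.StringIO()
with contextlib.redirect_stdout(b): bal('scene')
t=b.getvalue(); print(t.strip()); s=float(t.split('slope [')[1].split()[0]); sys.exit(0 if s<-.095 else 1)
E
python3 -m creep '[[0,0,0,-0.03,0,-0.5,0],[0,0,0,-0.03,0,-0.4,0],[0,0,0,-0.03,0,-0.3,0],[0,0,0,0,0,-0.3,0],[0,0,0,0,0,-0.3,0],[0,0,0,0,0,-0.3,0]]' | grep force && python3 -m creep '[[0,0,0,0,0,0.3,0],[0,0,0,0,0,0.5,0],[0,0,0,0,0,0.5,0],[0,0,0,0,0,0,0],[0,0,0,0,0,0,0],[0,0,0,0,0,0,0],[0,0,0,0,0,0,0]]' | grep tcp && python3 chk.py &&
python3 -m creep '[[0,0,0,-0.03,0,-0.5,0],[0,0,0,-0.03,0,-0.4,0],[0,0,0,-0.03,0,-0.3,0],[0,0,0,0,0,-0.3,0],[0,0,0,0,0,-0.3,0],[0,0,0,0,0,-0.3,0]]' | grep force && python3 -m creep '[[0,0,0,0,0,0.3,0],[0,0,0,0,0,0.5,0],[0,0,0,0,0,0.5,0],[0,0,0,0,0,0,0],[0,0,0,0,0,0,0],[0,0,0,0,0,0,0],[0,0,0,0,0,0,0]]' | grep tcp && python3 chk.py &&
python3 -m creep '[[0,0,0,-0.03,0,-0.5,0],[0,0,0,-0.03,0,-0.4,0],[0,0,0,-0.03,0,-0.3,0],[0,0,0,0,0,-0.3,0],[0,0,0,0,0,-0.3,0],[0,0,0,0,0,-0.3,0]]' | grep force && python3 -m creep '[[0,0,0,0,0,0.3,0],[0,0,0,0,0,0.5,0],[0,0,0,0,0,0.5,0],[0,0,0,0,0,0,0],[0,0,0,0,0,0,0],[0,0,0,0,0,0,0],[0,0,0,0,0,0,0]]' | grep tcp && python3 chk.py
```

```text
contact_force: [-1.9, 5.6, 3.1]
tcp_pos: [0.4031, 0.1277, 0.0081]
scene score 0.74 slope [-0.1169  0.0834] yaw 108.08 ends [0.416 0.102 0.056] [ 0.531 -0.251  0.1  ] F [ 0.   0.3 -0.2] t 12.7
contact_force: [-1.5, 5.1, 2.6]
tcp_pos: [0.4056, 0.1201, 0.009]
scene score 0.77 slope [-0.1168  0.0842] yaw 107.94 ends [0.418 0.096 0.058] [ 0.533 -0.258  0.101] F [ 0.2 -0.8 -0.5] t 14.1
contact_force: [-1.9, 7.0, 3.5]
tcp_pos: [0.4081, 0.1125, 0.0099]Traceback (most recent call last):
  File "chk.py", line 4, in <module>
    with contextlib.redirect_stdout(b): bal('scene')
                                        ~~~^^^^^^^^^
  File "h.py", line 31, in bal
    P,u,v=pts(c,d,M[0]['pixels']); P=P[P[:,2]>.035]
                  ~^^^
IndexError: list index out of range
```

```bash
cat > chk.py <<'E'
from h import *
import sys
c='scene'; im,d=cap(c); P,u,v=pts(c,d,np.ones(d.shape,bool))
D=np.array([-.309,.951]); n=np.array([.951,.309]); o=np.array([.4753,-.108])
h=(P[:,:2]-o)@D; w=(P[:,:2]-o)@n
m=(abs(w)<.03)&(P[:,2]>.03)&(P[:,2]<.15)&(h>-.25)&(h<.2)
P,h,w=P[m],h[m],w[m]; X=[];Y=[];W=[]
for a in np.arange(-.10,.11,.01):
    g=(h>=a)&(h<a+.01)&(P[:,2]>.07-.12*abs(a)-.004)
    if g.sum()<8: continue
    X.append(a+.005);Y.append(np.percentile(P[g,2],75))
    t=g&(P[:,2]>Y[-1]-.004); W.append(np.median(w[t]))
k=np.polyfit(X,Y,1); e=np.polyval(k,X)-Y; g=abs(e)<.003; k=np.polyfit(np.array(X)[g],np.array(Y)[g],1)
kw=np.polyfit(X,W,1)
bar=abs(w-np.polyval(kw,h))<.012
fin=np.percentile(h[bar&(h<-.1)],1) if (bar&(h<-.1)).sum() else None
print('slope',k.round(4),'lat',kw.round(4),'finial h',round(float(fin),4),'F',r.get_state()['contact_force'].round(1),'t',round(r.get_state()['time_s'],2))
sys.exit(0 if k[0]<-.095 else 1)
E
python3 chk.py
```

```text
slope [-0.1153  0.0845] lat [0.0027 0.0072] finial h -0.1696 F [-1.   0.2  0.4] t 15.5
```

```bash
python3 -m creep '[[0,0,0,-0.05,0,-0.5,0],[0,0,0,-0.05,0,-0.4,0],[0,0,0,-0.05,0,-0.3,0],[0,0,0,0,0,-0.3,0],[0,0,0,0,0,-0.3,0],[0,0,0,0,0,-0.3,0]]' | grep force && python3 -m creep '[[0,0,0,0,0,0.3,0],[0,0,0,0,0,0.5,0],[0,0,0,0,0,0.5,0],[0,0,0,0,0,0,0],[0,0,0,0,0,0,0],[0,0,0,0,0,0,0],[0,0,0,0,0,0,0]]' | grep tcp && python3 chk.py &&
python3 -m creep '[[0,0,0,-0.05,0,-0.5,0],[0,0,0,-0.05,0,-0.4,0],[0,0,0,-0.05,0,-0.3,0],[0,0,0,0,0,-0.3,0],[0,0,0,0,0,-0.3,0],[0,0,0,0,0,-0.3,0]]' | grep force && python3 -m creep '[[0,0,0,0,0,0.3,0],[0,0,0,0,0,0.5,0],[0,0,0,0,0,0.5,0],[0,0,0,0,0,0,0],[0,0,0,0,0,0,0],[0,0,0,0,0,0,0],[0,0,0,0,0,0,0]]' | grep tcp && python3 chk.py &&
python3 -m creep '[[0,0,0,-0.05,0,-0.5,0],[0,0,0,-0.05,0,-0.4,0],[0,0,0,-0.05,0,-0.3,0],[0,0,0,0,0,-0.3,0],[0,0,0,0,0,-0.3,0],[0,0,0,0,0,-0.3,0]]' | grep force && python3 -m creep '[[0,0,0,0,0,0.3,0],[0,0,0,0,0,0.5,0],[0,0,0,0,0,0.5,0],[0,0,0,0,0,0,0],[0,0,0,0,0,0,0],[0,0,0,0,0,0,0],[0,0,0,0,0,0,0]]' | grep tcp && python3 chk.py &&
python3 -m creep '[[0,0,0,-0.05,0,-0.5,0],[0,0,0,-0.05,0,-0.4,0],[0,0,0,-0.05,0,-0.3,0],[0,0,0,0,0,-0.3,0],[0,0,0,0,0,-0.3,0],[0,0,0,0,0,-0.3,0]]' | grep force && python3 -m creep '[[0,0,0,0,0,0.3,0],[0,0,0,0,0,0.5,0],[0,0,0,0,0,0.5,0],[0,0,0,0,0,0,0],[0,0,0,0,0,0,0],[0,0,0,0,0,0,0],[0,0,0,0,0,0,0]]' | grep tcp && python3 chk.py
```

```text
contact_force: [-2.1, 6.5, 2.4]
tcp_pos: [0.4105, 0.1049, 0.0115]
slope [-0.1167  0.0845] lat [0.0068 0.0075] finial h -0.1769 F [-0.2 -0.3 -0.4] t 16.85
contact_force: [-2.4, 6.5, 3.1]
tcp_pos: [0.413, 0.0973, 0.0129]
slope [0.1024 0.0847] lat [0.0076 0.0077] finial h -0.1878 F [-0.1  0.2 -0.2] t 18.2
```

```bash
python3 -m creep '[[0,0,0,0,0,0,0],[0,0,0,0,0,0,0],[0,0,0,0,0,0,0],[0,0,0,0,0,0,0],[0,0,0,0,0,0,0]]'|grep time; python3 chk.py;  python3 -m creep '[[0,0,0,0,0,0,0],[0,0,0,0,0,0,0],[0,0,0,0,0,0,0],[0,0,0,0,0,0,0],[0,0,0,0,0,0,0]]'|grep time; python3 chk.py
```

```text
time_s: 18.7
slope [-0.0641  0.0842] lat [0.0132 0.008 ] finial h -0.1865 F [-0.1 -0.1 -0.7] t 18.75
time_s: 19.25
slope [0.0429 0.0842] lat [0.0113 0.0077] finial h -0.1883 F [-1.4 -0.5  0.6] t 19.3
```

```bash
python3 -m creep '[[0,0,0,0,0,2,0],[0,0,0,0,0,2,0],[0,0,0,0,0,0,0],[0,0,0,0,0,0,0],[0,0,0,0,0,0,0],[0,0,0,0,0,0,0],[0,0,0,0,0,0,0],[0,0,0,0,0,0,0]]'|grep tcp; python3 chk.py;  python3 -m creep '[[0,0,0,0,0,0,0],[0,0,0,0,0,0,0],[0,0,0,0,0,0,0],[0,0,0,0,0,0,0],[0,0,0,0,0,0,0]]'|grep time; python3 chk.py; python3 chk.py; python3 chk.py
```

```text
tcp_pos: [0.4008, 0.1351, 0.013]
slope [-0.0032  0.084 ] lat [0.0086 0.0079] finial h -0.1871 F [ 0.3  0.  -0.5] t 20.15
time_s: 20.65
slope [0.0051 0.0839] lat [0.0124 0.0078] finial h -0.1876 F [ 0.7 -0.1 -0.1] t 20.7
slope [0.0013 0.084 ] lat [0.0127 0.0077] finial h -0.1876 F [ 0.1 -0.6 -0.5] t 20.75
slope [0.0031 0.0841] lat [0.0141 0.008 ] finial h -0.1874 F [ 0.3  0.1 -0.8] t 20.8
```

```bash
python3 -c "
from h import *
plan([[.42,.13,.15],[.66,-.20,.15],[.668,-.2415,.15]],[-.951,-.309])"
```

```text
pos [0.4007 0.1354 0.013 ] tool y [-0.951 -0.308 -0.   ] z [-0.308  0.951  0.   ] rotvec [-0.001  0.     0.   ] rows 1 width 0.0007015353785184157 F [ 0.26  0.11 -0.78] t 20.8
[-0.0, 0.0, 0.0, -4.568, -0.555, -0.369]
[-0.0, 0.0, 0.0, -4.568, -0.555, -0.369]
[-0.0, 0.0, 0.0, -4.568, -0.555, -0.37]
[0.0, 0.0, 0.0, 0.0, -1.804, -5.543]
[0.0, 0.0, 0.0, 0.0, -1.804, -5.543]
[0.0, 0.0, 0.0, 0.0, -1.804, -5.543]
[0.0, 0.0, 0.0, 0.0, -1.804, -5.543]
[0.0, 0.0, 0.0, 0.0, -1.804, -5.543]
[0.0, 0.0, 0.0, 0.0, -1.804, -5.543]
[0.0, 0.0, 0.0, 0.0, -1.804, -5.543]
[0.0, 0.0, 0.0, 0.0, 0.522, -4.194]
```

```bash
python3 -m creep '[[0,0,0,-4.6,-0.5,0,0],[0,0,0,-4.6,-0.6,0,0],[0,0,0,-4.5,-0.6,0,20],[0,0,0,0,-1.2,-4.4,40],[0,0,0,0,-1.2,-4.4,40],[0,0,0,0,-1.2,-4.4,40],[0,0,0,0,-1.2,-4.4,40],[0,0,0,0,-1.2,-4.4,40]]' 15 && python3 -m creep '[[0,0,0,0,-1.2,-4.4,40],[0,0,0,0,-1.2,-4.4,40],[0,0,0,0,-1.2,-4.4,40],[0,0,0,0,-1.2,-4.4,40],[0,0,0,0,-1.2,-4.4,40],[0,0,0,0,0,0,40],[0,0,0,0,0,0,40]]'
python3 - <<'E'
from h import *
im,d=cap('wrist'); cv2.imwrite('pics/w7.png',im)
for q in ('saddle_eye',):
    for m in r.masks_of(q,'wrist'): print(round(m['score'],2),m['rect'])
im,d=cap('scene'); ms=r.masks_of('saddle_eye','scene')
for m in ms[:3]:
    P,u,v=pts('scene',d,m['pixels']); print(m['score'],m['rect'],P.mean(0).round(3),P[:,2].max().round(3))
# finger tips in the scene picture
P,u,v=pts('scene',d,np.ones(d.shape,bool)); t=r.get_state()['tcp_pos']; n=np.array([.951,.309]); D=np.array([-.309,.951])
h=(P[:,:2]-t[:2])@D; w=(P[:,:2]-t[:2])@n
for s in(1,-1):
    g=(abs(h)<.014)&(w*s>.003)&(w*s<.06)&(P[:,2]>.1)&(P[:,2]<.26)
    print('finger',s,g.sum(),np.percentile(P[g,2],[0,2,10]).round(3),np.percentile(w[g&(P[:,2]<.22)],[5,50,95]).round(3),np.percentile(h[g&(P[:,2]<.22)],[5,95]).round(3))
print(t)
E
python3 chk.py
```

```text
time_s: 21.6
tcp_pos: [0.5425, -0.0519, 0.15]
eef_rot: [-76.2, 90.0, 31.7]
contact_force: [0.5, 1.6, 0.6]
gripper_width: 0.0347
time_s: 22.3
tcp_pos: [0.6662, -0.2421, 0.1483]
eef_rot: [61.1, 89.9, 168.9]
contact_force: [-0.5, 0.3, -0.5]
gripper_width: 0.0348
0.9 [245.4, 271.0, 285.4, 338.9]
0.81 [294.6, 203.6, 329.4, 246.2]
0.56 [351.5, 144.6, 383.1, 177.4]
0.68 [330.4, 350.8, 352.2, 376.2] [ 0.671 -0.244  0.031] 0.062
0.67 [357.7, 321.0, 381.6, 355.9] [ 0.693 -0.164  0.044] 0.263
0.45 [304.1, 372.8, 319.8, 392.3] [ 0.641 -0.31   0.023] 0.045
finger 1 60 [0.186 0.187 0.191] [0.018 0.025 0.032] [-0.014 -0.009]
finger -1 132 [0.184 0.186 0.191] [-0.033 -0.024 -0.018] [-0.014  0.003]
[ 0.66633041 -0.24005275  0.15039372]
slope [0.0797 0.08  ] lat [-0.0766  0.0112] finial h -0.1833 F [-0.2  0.5 -0.1] t 22.55
```

View pics/w7.png

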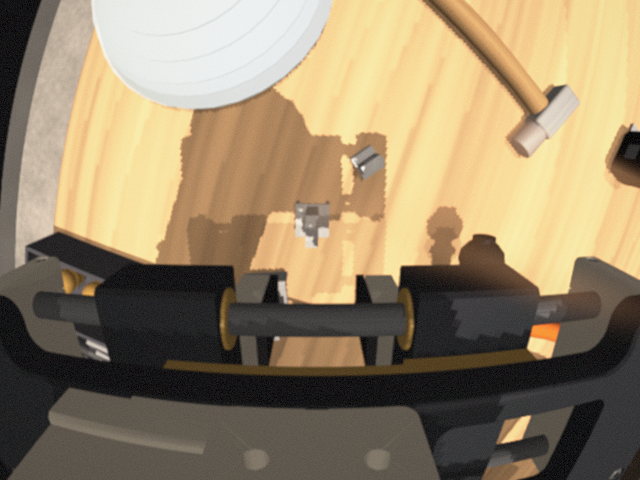

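```bash
cat >> h.py <<'E'
def wpts(d,mask,i=None):
    i=i or r.camera_info('wrist'); f=240/np.tan(np.radians(i['fovy']/2))
    v,u=np.nonzero(mask&(d>0)); z=d[v,u]; x=u-i['cx'];y=v-i['cy']; R=np.hypot(x,y)+1e-9; th=R/f
    P=np.c_[np.tan(th)*x/R*z,np.tan(th)*y/R*z,z,np.ones(len(z))]
    return (np.linalg.inv(i['camera_from_world'])@P.T).T[:,:3],u,v
E
cat > sad.py <<'E'
from h import *
i=r.camera_info('wrist'); im,d=cap('wrist'); M=r.masks_of('saddle_eye','wrist'); t=r.get_state()['tcp_pos']
n=np.array([.951,.309]); D=np.array([-.309,.951])
for m in M:
    P,u,v=wpts(d,m['pixels'],i)
    print(round(m['score'],2),np.round(m['rect']),'med',np.median(P,0).round(4),'zmax',np.percentile(P[:,2],98).round(3))
    T=P[(P[:,2]>.025)&(P[:,2]<.07)]
    if len(T)>5:
        w=(T[:,:2]-t[:2])@n; h=(T[:,:2]-t[:2])@D; print('  plate n',np.percentile(w,[3,50,97]).round(4),'D',np.percentile(h,[3,50,97]).round(4),cv2.minAreaRect((T[:,:2]*1000).astype(np.float32)))
print(t)
E
python3 sad.py; python3 chk.py
```

```text
0.93 [246. 271. 289. 305.] med [ 0.6793 -0.1704  0.0252] zmax 0.049
  plate n [0.0271 0.0309 0.0348] D [0.055  0.0678 0.0792] ((675.3946533203125, -166.4825439453125), (8.171111106872559, 27.402008056640625), 23.724279403686523)
0.82 [352. 143. 388. 177.] med [ 0.6411 -0.304   0.0164] zmax 0.046
  plate n [-0.0537 -0.0453 -0.0373] D [-0.0586 -0.0519 -0.0445] ((638.5941162109375, -303.0976867675781), (19.75071907043457, 8.03276252746582), 52.812198638916016)
0.72 [298. 200. 333. 244.] med [ 0.6701 -0.2417  0.0211] zmax 0.061
  plate n [-0.0017  0.003   0.0077] D [-0.0132 -0.003   0.0124] ((669.3624267578125, -239.13507080078125), (9.646700859069824, 27.309974670410156), 17.888290405273438)
[ 0.66657928 -0.24014733  0.1507134 ]
slope [0.0026 0.084 ] lat [-0.1141  0.0127] finial h -0.1772 F [-0.3  0.1  0.8] t 22.7
```

```bash
python3 -m creep '[[0,0,0,4,-0.3,0,40],[0,0,0,4,0,0,40],[0,0,0,3,0,0,40],[0,0,0,0,0,0,40]]'; python3 sad.py; python3 -c "
from h import *
im,d=cap('scene'); cv2.imwrite('pics/s8.png',cv2.resize(im[270:410,270:410],(560,560)))"
```

```text
time_s: 23.1
tcp_pos: [0.6659, -0.239, 0.0352]
eef_rot: [60.0, 89.5, 167.9]
contact_force: [-0.7, 0.0, 0.0]
gripper_width: 0.0352
0.74 [367. 142. 427. 195.] med [ 0.642  -0.3041  0.0233] zmax 0.046
  plate n [-0.056  -0.0478 -0.0398] D [-0.0579 -0.0507 -0.0435] ((638.791748046875, -303.1739807128906), (19.926515579223633, 7.791649341583252), 53.814334869384766)
0.7 [286. 225. 340. 305.] med [ 0.6708 -0.2429  0.021 ] zmax 0.061
  plate n [-0.0045  0.0003  0.0049] D [-0.0121 -0.0037  0.0123] ((669.7964477539062, -239.48089599609375), (10.04166030883789, 26.246793746948242), 17.10871124267578)
[ 0.66974914 -0.24011086  0.04069753]
```

View pics/s8.png

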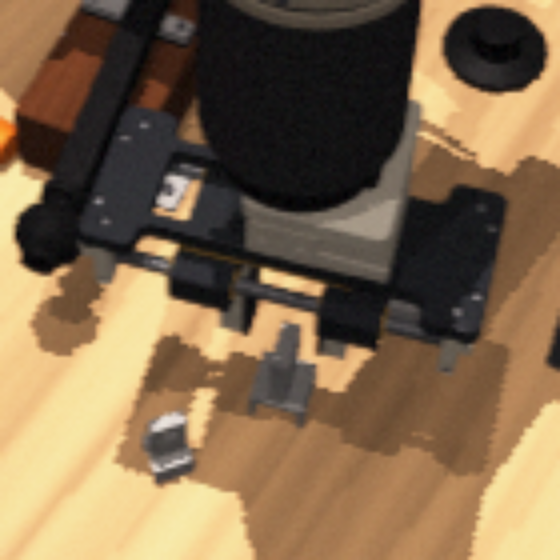

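```bash
python3 -m creep '[[0,0,0,2,0,0,40],[0,0,0,1.8,0,0,40],[0,0,0,1,0,0,40],[0,0,0,0,0,0,40],[0,0,0,0,0,0,0],[0,0,0,0,0,0,0],[0,0,0,0,0,0,0],[0,0,0,0,0,0,0]]' 15; python3 chk.py
```

```text
time_s: 24.05
tcp_pos: [0.6699, -0.2402, -0.0073]
eef_rot: [-118.1, 89.9, -10.1]
contact_force: [0.7, 0.1, 3.5]
gripper_width: 0.0101
slope [0.0011 0.0839] lat [-0.0135  0.0069] finial h -0.1877 F [-0.7  1.1  2.6] t 24.1
```

```bash
python3 -m creep '[[0,0,0,-1,0,0,0],[0,0,0,-3,0,0,0],[0,0,0,-4,0,0,0],[0,0,0,-4,0,0,0],[0,0,0,-4,0,0,0],[0,0,0,0,0,0,0],[0,0,0,0,0,0,0]]'
cat > edge.py <<'E'
from h import *
def show(c,P,im,u,v):
    col=im[v,u].astype(float); sat=col.max(1)-col.min(1); g=(P[:,2]>.052)&(P[:,2]<.072)&(col.mean(1)>100)&(sat<40)
    g&=(np.hypot(P[:,0]-.475,P[:,1]+.108)<.05); Q=P[g]
    print(c,len(Q),'steel',Q.mean(0).round(4),cv2.minAreaRect((Q[:,:2]*1000).astype(np.float32)))
    g=(P[:,2]>.046)&(P[:,2]<.059)&(np.hypot(P[:,0]-.475,P[:,1]+.108)<.105)&(sat>12); Q=P[g]
    print('  oak',len(Q),Q[:,2].mean().round(4),cv2.minAreaRect((Q[:,:2]*1000).astype(np.float32)))
for c in('scene','top'):
    im,d=cap(c); P,u,v=pts(c,d,np.ones(d.shape,bool)); show(c,P,im,u,v)
i=r.camera_info('wrist'); im,d=cap('wrist'); P,u,v=wpts(d,np.ones(d.shape,bool),i); show('wrist',P,im,u,v)
print(r.get_state()['tcp_pos'],r.get_state()['gripper_width'])
E
python3 edge.py; python3 chk.py
```

```text
time_s: 24.8
tcp_pos: [0.6699, -0.24, 0.154]
eef_rot: [-107.7, 89.8, 0.2]
contact_force: [-0.2, -0.4, -0.9]
gripper_width: 0.0103
scene 3 steel [ 0.4429 -0.1138  0.0624] ((442.6708984375, -114.22276306152344), (2.580172300338745, 7.483917236328125), 36.378841400146484)
  oak 614 0.0531 ((475.5027160644531, -108.64288330078125), (80.81179809570312, 180.87416076660156), 10.897480010986328)
top 0 steel [nan nan nan] ((0.0, 0.0), (0.0, 0.0), 0.0)
  oak 402 0.0541 ((486.2816162109375, -167.23043823242188), (81.42445373535156, 58.1641731262207), 7.975141525268555)
wrist 0 steel [nan nan nan] ((0.0, 0.0), (0.0, 0.0), 0.0)
  oak 846 0.0551 ((447.78973388671875, -116.2332992553711), (28.06170654296875, 167.95367431640625), 13.188149452209473)
[ 0.66847237 -0.23984829  0.15064029] 0.00985148714477589
slope [0.0878 0.0783] lat [-0.0668  0.0104] finial h -0.1862 F [ 0.4  0.7 -1.4] t 25.0edge.py:5: RuntimeWarning: Mean of empty slice.
  print(c,len(Q),'steel',Q.mean(0).round(4),cv2.minAreaRect((Q[:,:2]*1000).astype(np.float32)))
  ret = um.true_divide(
```

```bash
python3 -m creep '[[0,0,0,0,1.95,3.64,0],[0,0,0,0,1.95,3.64,0],[0,0,0,0.4,1.95,3.64,0],[0,0,0,0.4,1.95,3.64,0],[0,0,0,0.6,1.95,3.64,0],[0,0,0,0.6,1.95,3.64,0],[0,0,0,0.6,2.0,3.64,0],[0,0,0,0,0,0,0]]'
python3 -m creep '[[0,0,0,0,0,0,0],[0,0,0,0,0,0,0]]' | grep tcp
cat > wb.py <<'E'
from h import *
i=r.camera_info('wrist'); im,d=cap('wrist'); s=r.get_state(); t=s['tcp_pos']; R=Ro.from_euler('xyz',s['eef_rot'],degrees=True).as_matrix()
P,u,v=wpts(d,np.ones(d.shape,bool),i); L=(P-t)@R  # tool axes: x down, y, z (towards shoe)
z=P[:,2]; Y=[];Z=[]
for a in np.arange(-.2,-.03,.006):
    g=(L[:,2]>=a)&(L[:,2]<a+.006)&(abs(L[:,1])<.04)&(z>.077)&(z<.093)
    if g.sum()<15: continue
    q=np.percentile(L[g,1],[2,98]); Z.append(a+.003);Y.append(q.mean()); print('z %.3f mid %.4f width %.4f top %.4f'%(a+.003,q.mean(),q[1]-q[0],np.median(z[g])))
k=np.polyfit(Z,Y,1); print('bar line in tool y =',k.round(4),'at z=-.07',np.polyval(k,-.07).round(4))
col=im[v,u].astype(float); sat=col.max(1)-col.min(1)
g=(z>.058)&(z<.07)&(abs(L[:,1])<.05)&(sat<45)&(col.mean(1)>60)&(L[:,2]<-.02)&(L[:,2]>-.14); Q=L[g]
print('steel',len(Q))
for sg in(1,-1):
    q=Q[(Q[:,1]*sg>.012)]
    if len(q)>10: print(sg,len(q),'y',np.percentile(q[:,1],[3,97]).round(4),'z',np.percentile(q[:,2],[3,50,97]).round(4),'h',(np.median(q[:,0])))
print('world',t.round(4)); cv2.imwrite('pics/w9.png',im)
E
python3 wb.py; python3 edge.py 2>/dev/null| grep -v -i nan; python3 chk.py
```

```text
time_s: 25.8
tcp_pos: [0.4562, -0.0383, 0.1247]
eef_rot: [67.5, 89.8, 175.6]
contact_force: [0.4, -0.1, -0.5]
gripper_width: 0.0097
tcp_pos: [0.4612, -0.04, 0.126]
z -0.161 mid -0.0003 width 0.0191 top 0.0851
z -0.155 mid -0.0003 width 0.0191 top 0.0852
z -0.149 mid -0.0006 width 0.0196 top 0.0852
z -0.143 mid -0.0006 width 0.0195 top 0.0852
z -0.137 mid -0.0006 width 0.0195 top 0.0853
z -0.131 mid -0.0006 width 0.0194 top 0.0852
z -0.125 mid -0.0006 width 0.0194 top 0.0851
z -0.119 mid -0.0009 width 0.0187 top 0.0853
z -0.113 mid -0.0010 width 0.0189 top 0.0852
z -0.107 mid -0.0011 width 0.0195 top 0.0853
z -0.101 mid -0.0008 width 0.0199 top 0.0851
z -0.095 mid -0.0008 width 0.0200 top 0.0853
z -0.089 mid -0.0011 width 0.0193 top 0.0853
z -0.083 mid -0.0011 width 0.0193 top 0.0852
z -0.077 mid -0.0011 width 0.0194 top 0.0852
z -0.071 mid -0.0011 width 0.0194 top 0.0853
z -0.065 mid -0.0011 width 0.0195 top 0.0853
z -0.059 mid -0.0014 width 0.0188 top 0.0852
z -0.053 mid -0.0017 width 0.0195 top 0.0853
z -0.047 mid -0.0017 width 0.0196 top 0.0853
z -0.041 mid -0.0017 width 0.0197 to
[... 592 characters left out ...]
), 11.21776294708252)
top 66 steel [ 0.4548 -0.1104  0.0646] ((455.5936279296875, -110.50079345703125), (32.65492630004883, 13.928824424743652), 13.203307151794434)
  oak 732 0.0541 ((475.70574951171875, -112.16435241699219), (80.4769058227539, 191.14358520507812), 10.863636016845703)
wrist 1285 steel [ 0.4696 -0.1059  0.0645] ((474.70977783203125, -104.78507995605469), (73.69154357910156, 14.204092025756836), 10.875667572021484)
  oak 17114 0.0553 ((475.3130187988281, -104.6893310546875), (80.73368072509766, 179.93402099609375), 10.886938095092773)
[ 0.46097983 -0.04045565  0.12567819] 0.010166007587210944
slope [0.0056 0.0842] lat [0.0219 0.0081] finial h -0.1872 F [ 0.8  0.9 -1.1] t 26.25
```

View pics/w9.png

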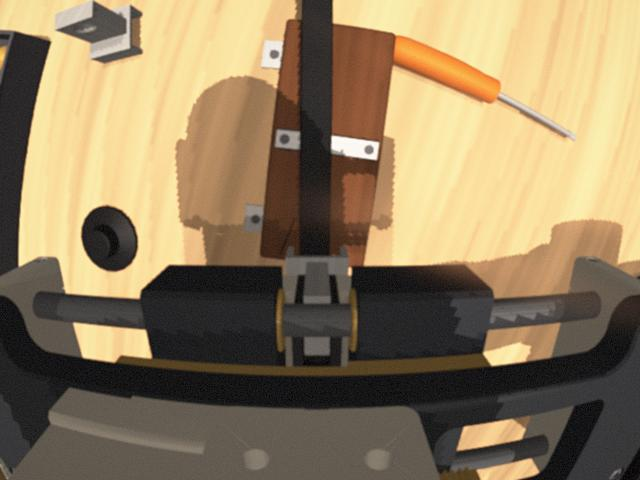

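```bash
python3 -m creep '[[0,0,0,0,-0.13,-2.2,0],[0,0,0,0,0,-2.3,0],[0,0,0,0,0,-2.2,0],[0,0,0,1.5,0,0,0],[0,0,0,1.5,0,0,0],[0,0,0,1.4,0,0,0],[0,0,0,0,0,0,0],[0,0,0,0,0,0,0]]'
python3 - <<'E'
from h import *
s=r.get_state();t=s['tcp_pos'];print(t,s['contact_force'],s['gripper_width'])
im,d=cap('scene'); cv2.imwrite('pics/s10.png',np.hstack([cv2.resize(im[215:315,270:350],(400,500))]))
P,u,v=pts('scene',d,np.ones(d.shape,bool)); R=Ro.from_euler('xyz',s['eef_rot'],degrees=True).as_matrix(); L=(P-t)@R
for nm,lo,hi in(('saddle',.087,.11),('barTop',.079,.0865)):
    g=(abs(L[:,2])<.05)&(abs(L[:,1])<.03)&(P[:,2]>lo)&(P[:,2]<hi)
    if nm=='saddle': g&=abs(L[:,2])<.025
    print(nm,g.sum(),'y',np.percentile(L[g,1],[3,50,97]).round(4),'z',np.percentile(L[g,2],[3,50,97]).round(4))
E
python3 wb.py | grep -E 'bar|steel|^-?1'; python3 chk.py
```

```text
time_s: 27.05
tcp_pos: [0.4826, -0.1036, 0.082]
eef_rot: [101.2, 90.0, -150.9]
contact_force: [0.2, -0.2, -0.1]
gripper_width: 0.0102
[ 0.4825778  -0.10359327  0.08200566] [ 0.22197037 -0.21471658 -0.12663937] 0.010188781405621513
saddle 75 y [-0.0139 -0.0053  0.0146] z [-0.0175 -0.0118  0.0114]
barTop 143 y [-0.0089  0.0007  0.0106] z [-0.0481 -0.0249 -0.0007]
bar line in tool y = [-0.0127  0.0001] at z=-.07 0.001
steel 0
slope [0.5015 0.1212] lat [0.1596 0.0174] finial h -0.1859 F [ 0.2 -0.8 -0.6] t 27.2
```

View pics/s10.png

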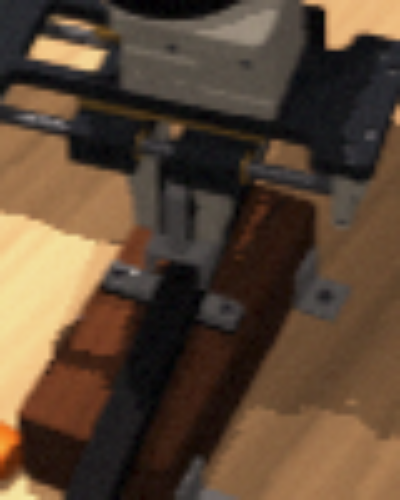

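```bash
python3 -m creep '[[0,0,0,0.4,0,-0.05,0],[0,0,0,0.4,0,0,0],[0,0,0,0.4,0,0,0],[0,0,0,0,0,0,0]]' | grep -E 'tcp|force'; python3 -m creep '[[0,0,0,0.3,0,0,0],[0,0,0,0.2,0,0,0],[0,0,0,0,0,0,0],[0,0,0,0,0,0,0]]'| grep -E 'tcp|force'; python3 -c "
from h import *
print(np.array([r.get_state()['contact_force'] for _ in range(3)]).round(2))
im,d=cap('wrist')"; python3 wb.py | grep -E 'bar|z -0.1[46]'
```

```text
tcp_pos: [0.4821, -0.1037, 0.0693]
contact_force: [-0.4, 0.5, -2.1]
tcp_pos: [0.4826, -0.1037, 0.0649]
contact_force: [-0.2, 0.0, -0.5]
[[-0.17  0.03 -0.47]
 [-0.17  0.03 -0.47]
 [-0.17  0.03 -0.47]]
bar line in tool y = [-0.0131 -0.0004] at z=-.07 0.0005
```

```bash
for i in 1; do python3 -m creep '[[0,0,0,0.1,0,0,0],[0,0,0,0.1,0,0,0],[0,0,0,0,0,0,0]]'| grep -E 'tcp|force'; python3 -m creep '[[0,0,0,0.1,0,0,0],[0,0,0,0,0,0,0]]'| grep -E 'tcp|force';python3 -m creep '[[0,0,0,0.05,0,0,0],[0,0,0,0,0,0,0]]'| grep -E 'tcp|force'; done; python3 wb.py | grep -E 'bar|z -0.1[2456]'; python3 chk.py
```

```text
tcp_pos: [0.4825, -0.1037, 0.0628]
contact_force: [-1.3, 0.2, -1.4]
tcp_pos: [0.4825, -0.1037, 0.0618]
contact_force: [0.1, 0.6, -0.8]
tcp_pos: [0.4826, -0.1037, 0.0614]
contact_force: [-0.8, 0.6, -0.1]
z -0.125 mid 0.0008 width 0.0192 top 0.0851
bar line in tool y = [-0.0094 -0.0002] at z=-.07 0.0004
slope [0.0593 0.0881] lat [-0.0642  0.0027] finial h -0.1878 F [-0.5  0.5 -1.4] t 28.9
```

```bash
python3 -m creep '[[0,0,0,0.05,0,0,0],[0,0,0,0,0,0,0]]'| grep -E 'tcp|force';python3 -m creep '[[0,0,0,0.05,0,0,0],[0,0,0,0,0,0,0]]'| grep -E 'tcp|force';  python3 -m creep '[[0,0,0,0,0,0,0],[0,0,0,0,0,0,0]]'| grep -E 'tcp|force'; python3 -c "
from h import *
im,d=cap('scene'); cv2.imwrite('pics/s11.png',cv2.resize(im[225:295,285:341],(480,600)))"
```

```text
tcp_pos: [0.4826, -0.1037, 0.0609]
contact_force: [0.3, 0.4, -0.3]
tcp_pos: [0.4827, -0.1037, 0.0606]
contact_force: [-1.2, 1.0, 1.0]
tcp_pos: [0.4827, -0.1037, 0.0606]
contact_force: [-0.1, 0.6, 1.6]
```

View pics/s11.png

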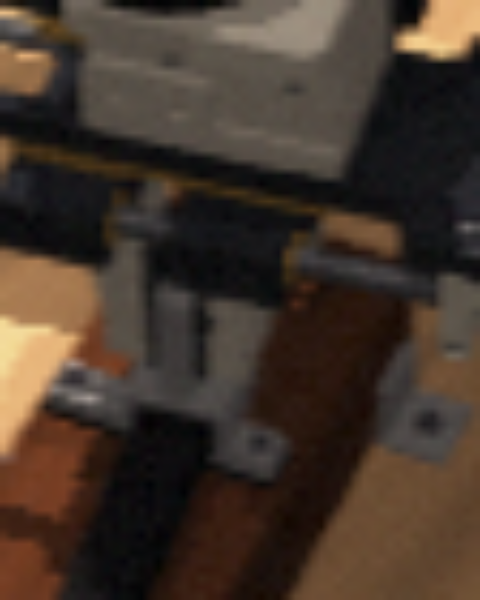

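```bash
python3 -m creep '[[0,0,0,0,0,0,13],[0,0,0,0,0,0,16],[0,0,0,0,0,0,25],[0,0,0,0,0,0,35],[0,0,0,0,0,0,35],[0,0,0,0,0,0,35]]'; python3 -m creep '[[0,0,0,-0.5,0,0,35],[0,0,0,-1,0,0,35],[0,0,0,-2,0,0,35],[0,0,0,-4,0,0,35],[0,0,0,-4,0,0,35],[0,0,0,-4,0,0,35],[0,0,0,0,0,0,35],[0,0,0,0,0,0,35]]'
python3 -m creep '[[0,0,0,0,0,5,35],[0,0,0,0,0,5,35],[0,0,0,-3,0,0,35],[0,0,0,0,0,0,35],[0,0,0,0,0,0,35]]' | grep tcp
cat > fin.py <<'E'
from h import *
i=r.camera_info('wrist'); im,d=cap('wrist'); cv2.imwrite('pics/w12.png',im)
P,u,v=wpts(d,np.ones(d.shape,bool),i); o=np.array([.4753,-.105]); D=np.array([-.309,.951]); n=np.array([.951,.309])
h=(P[:,:2]-o)@D; w=(P[:,:2]-o)@n; z=P[:,2]; g=(abs(w-.0077)<.03)&(abs(h)<.16)
b=g&(abs(w-.0077)<.011)&(z>.074)&(z<.092)&(abs(h)>.02); print('bar slope',np.polyfit(h[b],z[b],1).round(4),'n bar',np.percentile(w[b],[2,98]).round(4))
s=g&(z>.094)&(z<.14)&(abs(h)<.05); q=P[s]; print('plate',s.sum(),'h',np.percentile(h[s],[2,50,98]).round(4),'w',np.percentile(w[s],[2,50,98]).round(4),'z',np.percentile(z[s],[2,98]).round(4))
B=np.array([-.19,.982]); col=im[v,u].astype(float); sat=col.max(1)-col.min(1)
t=(z>.058)&(z<.07)&(sat<45)&(col.mean(1)>60)&(abs(h)<.03)&(abs(w)<.05); print('block-y: edge',np.percentile((P[t,:2]-o)@B,[2,50,98]).round(4),'plate',np.percentile((q[:,:2]-o)@B,[2,50,98]).round(4))
E
python3 fin.py; python3 chk.py
```

```text
time_s: 30.15
tcp_pos: [0.4826, -0.1037, 0.0604]
eef_rot: [106.0, 90.0, -146.1]
contact_force: [-1.0, 0.8, -0.8]
gripper_width: 0.0302
time_s: 30.95
tcp_pos: [0.4831, -0.1036, 0.2171]
eef_rot: [-95.0, 89.8, 13.0]
contact_force: [-0.1, -0.4, -0.5]
gripper_width: 0.0306
tcp_pos: [0.4516, -0.0082, 0.2452]
bar slope [0.001  0.0853] n bar [-0.0022  0.0176]
plate 390 h [-0.0129  0.0007  0.0129] w [0.0032 0.0073 0.0122] z [0.1056 0.1298]
block-y: edge [-0.0054  0.0006  0.0067] plate [-0.0116  0.0016  0.0139]
slope [2.8947 0.0434] lat [0.0156 0.0085] finial h -0.1874 F [ 0.4 -0.3  0.2] t 31.55chk.py:13: RankWarning: Polyfit may be poorly conditioned
  k=np.polyfit(X,Y,1); e=np.polyval(k,X)-Y; g=abs(e)<.003; k=np.polyfit(np.array(X)[g],np.array(Y)[g],1)
```

View pics/w12.png

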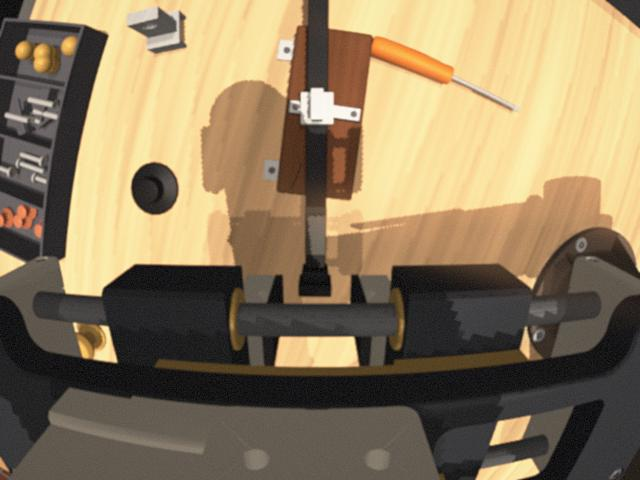

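```bash
python3 -m creep '[[0,0,0,0,0,0,35],[0,0,0,0,0,0,35],[0,0,0,0,0,0,35],[0,0,0,0,0,0,35],[0,0,0,0,0,0,35],[0,0,0,0,0,0,35],[0,0,0,0,0,0,35],[0,0,0,0,0,0,35]]'|grep time; python3 fin.py;  python3 -m creep '[[0,0,0,0,0,0,35],[0,0,0,0,0,0,35],[0,0,0,0,0,0,35]]'|grep time; python3 fin.py; python3 -c "
from h import *
print(r.close_job())"
```

```text
time_s: 32.35
bar slope [0.0007 0.0853] n bar [-0.0021  0.0178]
plate 390 h [-0.0125  0.0011  0.0129] w [0.0032 0.0082 0.0123] z [0.0981 0.1298]
block-y: edge [-0.0054  0.0009  0.0068] plate [-0.0113  0.0019  0.0139]
time_s: 32.7
bar slope [0.0005 0.0853] n bar [-0.0022  0.0178]
plate 391 h [-0.0125  0.001   0.0129] w [0.0032 0.0073 0.0123] z [0.0983 0.1299]
block-y: edge [-0.0054  0.0008  0.0067] plate [-0.0112  0.0016  0.014 ]
the job is handed in; nothing more can be done
None
```

I slid the baluster about 60 mm towards its finial end in short pushes on the shoe. It then tipped up, rocked for about 2 s and lay level on the edge by itself. I set the middle-sized saddle (measured about 60 mm high) astride the bar over the edge, let go and backed off, and handed the job in at about 33 s.

- **Level:** the last checks showed the bar at rest with a slope of about 0.0005 rad.
- **Saddle:** it sits within about 1 mm of the edge's centre line and centred on the bar, with the top of its plate about 1 mm from where a seated saddle should put it.
- **Forces:** the pushes read about 5 to 8 N at the wrist, and setting the saddle down read about 1.5 N.
- **Other things on the bench:** nothing was seen to be touched, but I did not measure their positions again at the end.

Some readings disagreed:
- **Fingertips:** they really end about 35 mm above the reported TCP height. The first push therefore passed over the shoe without touching it, and I corrected for this from then on.
- **Cameras:** scene and wrist views differ by 3 to 4 mm, so I placed the saddle by relative wrist measurements.
- **Slope check:** the scene camera's reading was wrong whenever the arm blocked its view, so the final level reading comes from the wrist camera.

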